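# Put the pile of loan devices back in their trays

## Task

The pile of loan devices on the repair bench needs putting away: take it apart and lay each device flat, right way up and fully inside the tray made for its shape (power bank in the largest tray, drive in the middle one, earbud case in the smallest rectangular one, puck in the round one). Don't drop or throw any device, and don't push or knock over the drinks can or the cleaner bottle standing among the trays.

Things in the scene. Friction and masses are not known exactly. Their poses are not given: they have to be found in the camera images.
- power_bank: black slab-shaped power bank, 130 x 64 x 26 mm, 260 g nominal, the largest device; starts at the bottom of the pile, flat on the bench. Origin: centre of its underside; x along its 130 mm length, y along its 64 mm width, z up
- drive: bare aluminium portable drive, 100 x 52 x 18 mm, 140 g nominal; starts flat on the power bank. Origin: centre of its underside; x along its 100 mm length, y along its 52 mm width, z up
- earbud_case: small white earbud case with rounded edges, 64 x 42 x 24 mm, 60 g nominal; starts flat on the drive. Origin: centre of its underside; x along its 64 mm length, y along its 42 mm width, z up
- puck: round grey watch-charging puck, diameter 38 mm, 18 mm high, 40 g nominal; starts on top of the earbud case. Origin: centre of its underside; z up
- bank_tray: the power bank's tray: the largest of four grey plastic trays fixed to the bench. Every tray has a 3 mm thick floor lined with grey felt, 4 mm thick walls and is 8 mm high overall (walls rise 5 mm above the floor). Rectangular, inside 148 x 82 mm. Origin: centre of its underside, on the bench; x along its 148 mm length, y along its 82 mm width, z up
- drive_tray: the drive's tray: the middle-sized rectangular grey tray, inside 118 x 70 mm, walls and floor as the others. Origin: centre of its underside, on the bench; x along its 118 mm length, y along its width, z up
- case_tray: the earbud case's tray: the smallest rectangular grey tray, inside 82 x 60 mm, walls and floor as the others. Origin: centre of its underside, on the bench; x along its 82 mm length, y along its width, z up
- puck_tray: the puck's tray: the round grey tray, inside diameter 56 mm, walls and floor as the others. Origin: centre of its underside, on the bench; z up
- drink_can: full drinks can, diameter 66 mm, 122 mm tall, loose, standing on the bench among the trays; leave it alone. Origin: centre of its underside
- cleaner: white bottle of contact cleaner with a black cap, diameter 48 mm, 115 mm tall, loose, standing on the bench among the trays; leave it alone. Origin: centre of its underside

How it is judged:
At the end, for the whole second after the job is handed in: Each of the four devices lies upright (within 0.1 rad) on the floor of its own tray (underside less than 5.5 mm above the tray's underside, whose floor is 3 mm thick), its centre within 15 mm of the tray's centre, and at rest (below 0.02 m/s) (horizontal distance between puck and puck_tray below 0.015 m and z of puck in the frame of puck_tray below 0.0055 m and angle between each of puck, earbud_case, drive, power_bank's own z axis and vertical below 0.1 rad and linear speed of each of puck, earbud_case, drive, power_bank below 0.02 m/s and horizontal distance between earbud_case and case_tray below 0.015 m and z of earbud_case in the frame of case_tray below 0.0055 m and horizontal distance between drive and drive_tray below 0.015 m and z of drive in the frame of drive_tray below 0.0055 m and horizontal distance between power_bank and bank_tray below 0.015 m and z of power_bank in the frame of bank_tray below 0.0055 m); the robot touches nothing.
It fails at once if the drinks can or the cleaner bottle is knocked over or pushed more than 30 mm (distance of any of drink_can, cleaner from where it was at the start of the episode above 0.03 m or angle between any of drink_can, cleaner's own z axis and vertical above 0.4 rad).
It fails at once if the puck is dropped or thrown (moves faster than 0.6 m/s while no finger touches it: a fall of about 2 cm) (linear speed of puck above 0.6 m/s and contact force between the fingers and puck below 0.01 N).
It fails at once if the earbud case is dropped or thrown (moves faster than 0.6 m/s while no finger touches it: a fall of about 2 cm) (linear speed of earbud_case above 0.6 m/s and contact force between the fingers and earbud_case below 0.01 N).
It fails at once if the drive is dropped or thrown (moves faster than 0.6 m/s while no finger touches it: a fall of about 2 cm) (linear speed of drive above 0.6 m/s and contact force between the fingers and drive below 0.01 N).
It fails at once if the power bank is dropped or thrown (moves faster than 0.6 m/s while no finger touches it: a fall of about 2 cm) (linear speed of power_bank above 0.6 m/s and contact force between the fingers and power_bank below 0.01 N).
It also fails if it takes over 125 s, if anything falls off the work surface, if the arm or the gripper's body presses on something with over 40 N, if the wrist force passes 120 N, or if a joint passes its speed limit or range.

## Robot

A 7-joint arm with a two-finger parallel gripper is mounted at the origin on the work surface. World frame = base frame: x ahead of the robot, y to its left, z up, the work surface at z = 0. Lengths are in m, angles in rad, forces in N, time in s.
With the tool pointing down it reaches from about 0.425 to 0.925 m from the base axis. Payload 6.8 kg.
Tool frame: the origin (TCP) lies midway between the tips of the shut fingers; the grasp point (between the pads) lies 19 mm behind it; z points along the fingers, y is the line along which they close (so a half turn about z gives the same grasp; the last joint's range is limited). The gripper opens to 88 mm and grips with 3 to 60 N. Pads are 20 mm wide; open, the fingers measure 115 mm over their backs; the gripper's body (75 mm by 178 mm) begins 61 mm behind the grasp point.
Start: joints at [1.191, 0.477, 0.022, 1.555, -0.011, 1.109, -0.083], TCP at [0.181, -0.65, 0.223] pointing down, gripper open.
Joint ranges: [-2.96, 2.96], [-0.34, 2.1], [-1.41, 1.46], [0.24, 2.44], [-1.37, 4.51], [0.17, 1.92], [-2.96, 2.96]. Speed limits (rad/s): [2.39, 2.39, 3.14, 3.14, 3.14, 3.14, 3.14].

## Interface

Orientations are given as a unit quaternion [w, x, y, z].
In Python, from cell import env, capture, close_job gives the robot as it stands (env), with the cameras as plain functions and the job as plain functions.
- The arm moves only by the tool drive_effector, called after "Call:" as name(argument=value, ...) on one line, values as JSON. Schema: {"type":"object","properties":{"offsets":{"type":"array","items":{"type":"array","items":{"type":"number"},"minItems":5,"maxItems":5},"minItems":1,"maxItems":12},"only":{"type":"string"},"quiet":{"type":"boolean"},"lines":{"type":"string"}},"required":["offsets"],"additionalProperties":false}. offsets is a list of rows, 1 to 12 of them, each of 5 numbers: dx, dy, dz in shares of the most that a row can go, 1 being 62.5 mm, then a turn about the tool's z in a scale on which 1.0 is pi/2 rad, then the finger opening in m; each row shifts and turns the commanded pose from where the row before left it, along the tool's axes as they then stand; what a row does not reach is not made up. A row lasts 1/8 s, in which the tool goes at most 0.0625 m and 0.188 rad, less where a joint would pass 70% of its speed; a pose out of reach is approached as far as the arm can. The fingers move at their own pace and stop on an object; the grip force is fixed at half the most. Time passes only in rows, so rows that do not move let the fingers close. The tool returns the time, the measured TCP pose, the force, the opening and the grip force at its end. only (a regular expression) keeps the lines of the reply that match it, lines (a string "A,B") keeps lines A to B, and quiet returns only ok. Input that does not fit is refused with a message, and nothing moves.
- env.get_state(): the state, without advancing time (a new reading comes with each control period).
- capture(name): name is "scene" or "top"; returns a dict with "color" (480x640x3 uint8, red, green, blue), "fx", "fy", "cx", "cy" (pixels), "R" (3x3) and "t" (3): a world point X has camera coordinates R X + t. Camera axes: x right, y down, z forward; pixel columns grow to the right and rows downward; lengths in m; the calibration is good to about 2 mm. A picture is of the moment at which its call begins. There is no depth.
- close_job(): hands the job in; it is judged then, once.
The state is a dict: "time_s": time; "joint_pos": joint angles; "qd": joint speeds; "joint_efforts": joint torques, N m; "ee_pos": TCP position; "tool_rot": TCP orientation; "wrist_force": force on the tool from outside, world axes, zero at the start; "ft_torque": the same for the moment, N m; "finger_gap": finger opening in m; "gripper_force": force on a finger pad.
Only numpy, scipy, OpenCV 4.12 (cv2) and the standard library are available. Lean on these libraries where they do the work, as an engineer would, in place of code of your own. Each camera call takes 0.05 s, during which the arm holds its last target. There are 200 camera calls.

## Working session

There is one attempt and no reset: what is moved stays moved. The work goes in short steps, Python scripts to look and compute and a tool call to move; the robot and the scene stay as the last step left them, time stands still between calls to the robot, and variables do not carry over. Pictures are saved under pics/ and viewed, at most 14 in all, crops included, and the job is handed in when it is done.

```bash
ls; mkdir -p pics
```

Create h.py:
```python
import numpy as np,cv2
from cell import env, capture, close_job
def snap(n,f=None):
    c=capture(n)
    if f: cv2.imwrite('pics/'+f,cv2.cvtColor(c['color'],cv2.COLOR_RGB2BGR))
    return c
```

Run:
```python
from h import *
import pickle
d={n:snap(n,n+'0.png') for n in('scene','top')}
pickle.dump(d,open('cams.pkl','wb'))
for n in d: print(n,d[n]['fx'],d[n]['cx'],d[n]['cy'],np.round(d[n]['R'],3).tolist(),np.round(d[n]['t'],3), 'pos',-np.array(d[n]['R']).T@d[n]['t'])
s=env.get_state();print(s['ee_pos'],s['tool_rot'],s['finger_gap'],s['time_s'])
```

```text
cell.py
pics
scene 615.7941004872049 326.6939232220649 243.18595494221177 [[0.551, 0.834, 0.016], [0.563, -0.357, -0.745], [-0.616, 0.42, -0.666]] [-0.291 -0.251  1.797] pos [ 1.40947444 -0.60108167  1.01462248]
top 453.4349388900218 317.81056689906404 235.61987133562585 [[0.015, -1.0, 0.015], [-0.997, -0.016, -0.076], [0.077, -0.014, -0.997]] [-0.012  0.559  0.908] pos [0.48752273 0.00973733 0.94852952]
[ 0.18104293 -0.64971469  0.22179244] [-7.92813495e-04  9.90780619e-01  1.35473630e-01 -1.78212650e-04] 0.08813538652152876 0.1
```

View pics/top0.png

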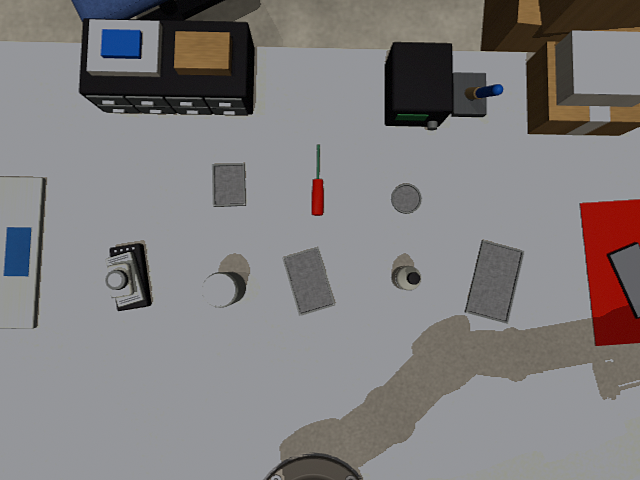

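View pics/scene0.png

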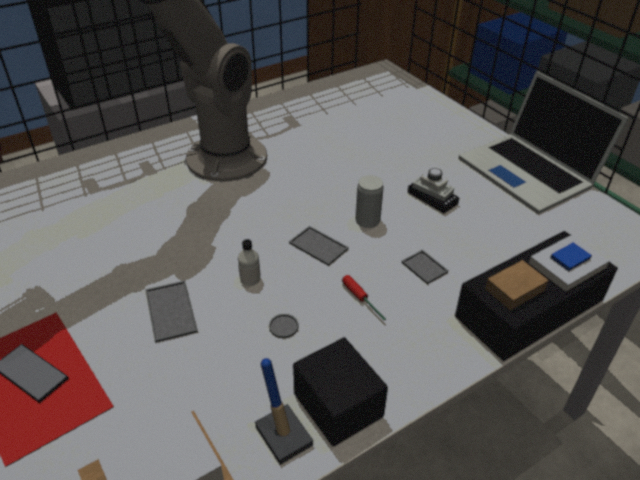

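The top view shows the pile at about (125,278). The trays are: case (229,185), drive (309,280), puck (406,198), bank (494,281). The can is at (223,289) and the cleaner at (406,278). I'll enlarge the pile in both views.

Run:
```python
from h import *
t=cv2.imread('pics/top0.png');s=cv2.imread('pics/scene0.png')
a=cv2.resize(t[235:315,95:160],None,fx=6,fy=6,interpolation=cv2.INTER_CUBIC)
b=cv2.resize(s[160:220,402:468],None,fx=6,fy=6,interpolation=cv2.INTER_CUBIC)
b=cv2.convertScaleAbs(b,alpha=1.4,beta=20)
o=np.zeros((480,800,3),np.uint8);o[:480,:390]=a;o[:360,400:796]=b
cv2.imwrite('pics/pile.png',o)
A=cv2.resize(t[155:330,205:530],None,fx=2.46,fy=2.46,interpolation=cv2.INTER_CUBIC)
B=cv2.resize(s[215:350,130:460],None,fx=2.4,fy=2.4,interpolation=cv2.INTER_CUBIC)
cv2.imwrite('pics/traysS.png',B);print(A.shape,B.shape)
# tray contours in top
g=cv2.cvtColor(t,cv2.COLOR_BGR2GRAY)
for n,(x0,y0,x1,y1) in dict(case=(205,155,255,215),drive=(278,240,342,322),puck=(385,175,428,220),bank=(460,232,530,328)).items():
    m=(g[y0:y1,x0:x1]<142).astype(np.uint8)
    cs,_=cv2.findContours(m,cv2.RETR_EXTERNAL,cv2.CHAIN_APPROX_NONE);c=max(cs,key=cv2.contourArea)
    r=cv2.minAreaRect(c);print(n,np.array(r[0])+[x0,y0],r[1:],(cv2.boxPoints(r)+[x0,y0]).round(1).tolist())
```

```text
(430, 800, 3) (324, 792, 3)
case [229. 184.] ((44.0, 34.0), 90.0) [[212.0, 162.0], [246.0, 162.0], [246.0, 206.0], [212.0, 206.0]]
drive [308.62898254 280.63853455] ((62.189456939697266, 39.44684600830078), 73.61045837402344) [[280.9, 256.4], [318.8, 245.2], [336.3, 304.9], [298.5, 316.0]]
puck [405.5 198. ] ((30.0, 31.0), 90.0) [[390.0, 183.0], [421.0, 183.0], [421.0, 213.0], [390.0, 213.0]]
bank [494.11552048 281.02828979] ((46.02760314941406, 76.35586547851562), 13.760784149169922) [[462.7, 312.6], [480.8, 238.5], [525.6, 249.4], [507.4, 323.6]]
```

View pics/pile.png

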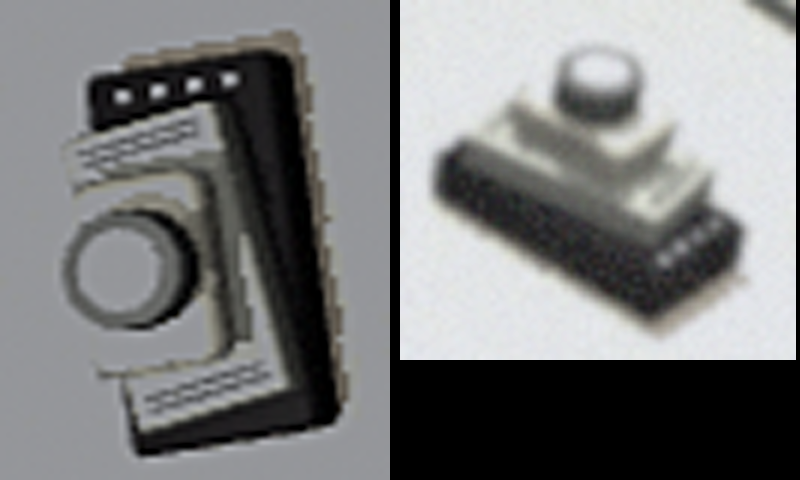

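View pics/traysS.png

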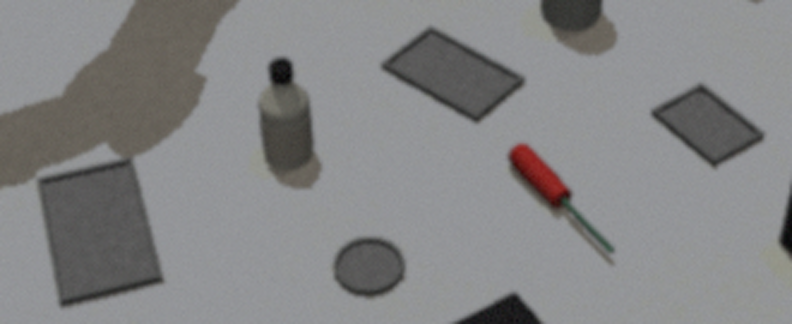

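Add to h.py:
```python
import pickle
cams=pickle.load(open('cams.pkl','rb'))
def P(c): return np.array([[c['fx'],0,c['cx']],[0,c['fy'],c['cy']],[0,0,1]])@np.c_[np.array(c['R']),np.array(c['t'])]
def tri(pt,ps):
    X=cv2.triangulatePoints(P(cams['top']),P(cams['scene']),np.array(pt,float).reshape(2,1),np.array(ps,float).reshape(2,1));X=X[:3,0]/X[3]
    return X
def onz(uv,z,cam='top'):
    c=cams[cam];R=np.array(c['R']);o=-R.T@c['t'];d=R.T@[(uv[0]-c['cx'])/c['fx'],(uv[1]-c['cy'])/c['fy'],1]
    return o+d*(z-o[2])/d[2]
```

Run:
```python
from h import *
np.set_printoptions(precision=4,suppress=True)
T=dict(puck=((115.3,279.5),(435.2,172),.086),case=((119.5,280),(434.8,177.8),.068),drive=((124.9,279.5),(433.7,186.2),.044),bank=((129.5,277.2),(433.7,191.5),.026),
btray=((494.1,281.3),(170.8,311.3),.008),ptray=((405.8,198.2),(284.2,325.8),.008),dtray=((308.8,280.8),(319.2,245.6),.008),ctray=((229.3,184.5),(425,267.1),.008))
for n,(a,b,z) in T.items(): print(n,'tri',tri(a,b),'topz',onz(a,z)[:2],'scenez',onz(b,z,'scene')[:2])
print('axes')
f=lambda x,y:(95+x/6,235+y/6)
for n,a,b,z in [('case',f(198,168),f(222,355),.068),('drive',f(213,103),f(297,387),.044),('bank',f(88,78),f(140,455),.026),('btray',(480.8,238.5),(462.7,312.6),.008),('dtray',(318.8,245.2),(336.3,304.9),.008),('ctray',(246,162),(246.5,207),.008)]:
    d=(onz(a,z)-onz(b,z))[:2];print(n,np.linalg.norm(d),np.degrees(np.arctan2(d[1],d[0])))
print('can',onz((217,290),.122),'cleaner',onz((412,278),.115),onz((396,276),.03))
```

```text
puck tri [0.4655 0.3806 0.0817] topz [0.4648 0.3776] scenez [0.4699 0.3769]
case tri [0.4649 0.3821 0.0619] topz [0.4635 0.3772] scenez [0.4713 0.3775]
drive tri [0.4652 0.3829 0.0343] topz [0.464  0.3767] scenez [0.4749 0.3747]
bank tri [0.4702 0.3802 0.0207] topz [0.4683 0.375 ] scenez [0.4757 0.3771]
btray tri [ 0.4715 -0.3734 -0.0026] topz [ 0.4706 -0.3707] scenez [ 0.4821 -0.3751]
ptray tri [ 0.6439 -0.1867  0.0005] topz [ 0.6416 -0.1868] scenez [ 0.6503 -0.1889]
dtray tri [ 0.4674  0.0165 -0.0004] topz [0.466 0.014] scenez [0.4761 0.0127]
ctray tri [ 0.6671  0.1873 -0.0004] topz [0.6641 0.1836] scenez [0.6736 0.1822]
axes
case 0.06040068534027044 9.929188848897548
drive 0.09797308261903435 18.887243099942026
bank 0.12773071527678279 10.608403758030871
btray 0.1589212812971088 -14.382774128359634
dtray 0.12813601283490533 17.177440232003825
ctray 0.09533567069093633 2.1799365871371594
can [0.4496 0.1789 0.122 ] cleaner [ 0.4763 -0.1759  0.115 ] [ 0.4787 -0.1623  0.03  ]
```

Add to h.py:
```python
def yaw(s):
    w,x,y,z=s['tool_rot'];return np.arctan2(2*(x*y+w*z),w*w+x*x-y*y-z*z)
def plan(*pts,yawdeg=None):
    s=env.get_state();p=np.array(s['ee_pos']);a=yaw(s)
    print('t',s['time_s'],'now',p.round(4),'yaw',round(np.degrees(a),2),'gap',round(s['finger_gap'],4),'grip',s['gripper_force'],'F',np.round(s['wrist_force'],2))
    if yawdeg is not None:
        d=(np.radians(yawdeg)-a+np.pi/2)%np.pi-np.pi/2;print('turn',round(-d,3));a+=d
    for q in pts:
        d=np.array(q)-p;c,S=np.cos(a),np.sin(a)
        print(q,'tool d',np.round([c*d[0]+S*d[1],S*d[0]-c*d[1],-d[2]],4));p=np.array(q)
```

```bash
python3 -c "
from h import *
plan((.45,-.4,.24),(.58,0,.24),(.467,.3765,.2),yawdeg=10.3)"
```

```text
t 0.1 now [ 0.181  -0.6497  0.2218] yaw 15.57 gap 0.0881 grip 0.0 F [-0.33 -0.11  0.25]
turn 0.092
(0.45, -0.4, 0.24) tool d [ 0.3093 -0.1976 -0.0182]
(0.58, 0, 0.24) tool d [ 0.1994 -0.3703 -0.    ]
(0.467, 0.3765, 0.2) tool d [-0.0439 -0.3906  0.04  ]
```

Units first: shifts go in shares of 62.5 mm and turns go in shares of pi/2 rad. So 0.044 m is 0.704, -0.0026 m is -0.0416, 0.092 rad / 1.5708 = 0.0586.

Call:
drive_effector(offsets=[[0, 0, 0, 0.0586, 0.088], [0.704, -0.448, -0.0416, 0, 0.088], [0.704, -0.448, -0.0416, 0, 0.088], [0.704, -0.448, -0.0416, 0, 0.088], [0.704, -0.448, -0.0416, 0, 0.088], [0.704, -0.448, -0.0416, 0, 0.088], [0.704, -0.448, -0.0416, 0, 0.088], [0.704, -0.448, -0.0416, 0, 0.088]])

```text
time_s: 1.1
ee_pos: [0.45, -0.4009, 0.2407]
tool_rot: [-0.0, 0.996, 0.09, -0.0]
wrist_force: [0.2, -0.7, 0.2]
finger_gap: 0.0873
gripper_force: 0.0
```

Call:
drive_effector(offsets=[[0.4, -0.736, 0, 0, 0.088], [0.4, -0.736, 0, 0, 0.088], [0.4, -0.736, 0, 0, 0.088], [0.4, -0.736, 0, 0, 0.088], [0.4, -0.736, 0, 0, 0.088], [0.4, -0.736, 0, 0, 0.088], [0.4, -0.736, 0, 0, 0.088], [0.4, -0.736, 0, 0, 0.088]])

```text
time_s: 2.1
ee_pos: [0.5803, -0.003, 0.2406]
tool_rot: [0.0, 0.996, 0.09, -0.0]
wrist_force: [-0.3, -0.5, 0.8]
finger_gap: 0.0881
gripper_force: 0.0
```

```bash
python3 -c "
from h import *
plan((.467,.3765,.2),yawdeg=10.3)"
```

```text
t 2.1 now [ 0.5803 -0.003   0.2406] yaw 10.29 gap 0.0881 grip 0.0 F [-0.27 -0.48  0.83]
turn -0.0
(0.467, 0.3765, 0.2) tool d [-0.0436 -0.3937  0.0406]
```

Converted, -0.0492 m is -0.7872, 0.04 m is 0.64.

Call:
drive_effector(offsets=[[-0.088, -0.7872, 0.08, 0, 0.088], [-0.088, -0.7872, 0.08, 0, 0.088], [-0.088, -0.7872, 0.08, 0, 0.088], [-0.088, -0.7872, 0.08, 0, 0.088], [-0.088, -0.7872, 0.08, 0, 0.088], [-0.088, -0.7872, 0.08, 0, 0.088], [-0.088, -0.7872, 0.08, 0, 0.088], [-0.088, -0.7872, 0.08, 0, 0.088], [0, 0, 0.64, 0, 0.088], [0, 0, 0.56, 0, 0.088], [0, 0, 0.24, 0, 0.088], [0, 0, 0, 0, 0.088]])

```text
time_s: 3.6
ee_pos: [0.4662, 0.3744, 0.1101]
tool_rot: [0.001, 0.996, 0.09, -0.001]
wrist_force: [0.1, 0.3, 0.5]
finger_gap: 0.0878
gripper_force: 0.0
```

Run:
```python
from h import *
plan((.467,.3765,.08))
s=snap('scene');t=snap('top')
st=env.get_state();p=np.array(st['ee_pos']);a=yaw(st);ty=np.array([np.sin(a),-np.cos(a),0])
for n,c in(('scene',s),('top',t)):
    for q in (p,p+.044*ty,p-.044*ty):
        h=P(c)@np.r_[q,1];print(n,h[:2]/h[2])
a=cv2.resize(s['color'][95:215,380:490],None,fx=5,fy=5,interpolation=cv2.INTER_CUBIC)
b=cv2.resize(t['color'][230:330,70:150],None,fx=3,fy=3,interpolation=cv2.INTER_CUBIC)
o=np.zeros((600,795,3),np.uint8);o[:,:550]=cv2.convertScaleAbs(a,alpha=1.4,beta=20);o[:300,555:]=b
cv2.imwrite('pics/over.png',o[:,:,::-1])
```

```text
t 3.6 now [0.4662 0.3744 0.1101] yaw 10.29 gap 0.0878 grip 0.0 F [0.09 0.26 0.47]
(0.467, 0.3765, 0.08) tool d [ 0.0012 -0.0019  0.0301]
scene [435.40727318 163.37835888]
scene [424.52460974 170.01595934]
scene [445.97981289 156.92991042]
top [110.44875327 278.50317362]
top [134.49929268 274.53975592]
top [ 86.32856846 282.47806856]
```

View pics/over.png

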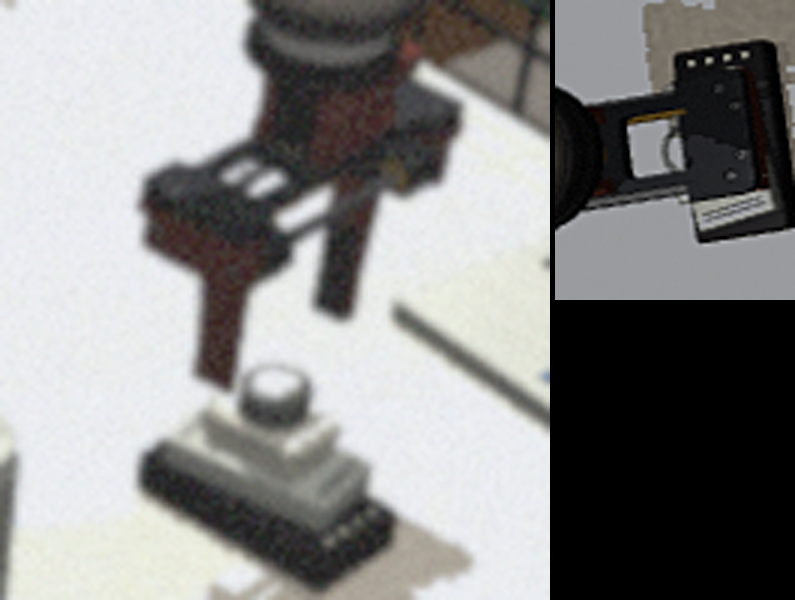

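The scene view shows the finger tips straddling the puck, and they agree with the projected tips to within 1 px. I'll grip the puck.

Converted, -0.05 m is -0.8, -0.04 m is -0.64.

Call:
drive_effector(offsets=[[0.016, -0.04, 0.32, 0, 0.088], [0, 0, 0.232, 0, 0.088], [0, 0, 0, 0, 0.03], [0, 0, 0, 0, 0.03], [0, 0, 0, 0, 0.03], [0, 0, 0, 0, 0.03], [0, 0, 0, 0, 0.03], [0, 0, 0, 0, 0.03], [0, 0, 0, 0, 0.03], [0, 0, -0.32, 0, 0.03], [0, 0, -0.64, 0, 0.03], [0, 0, -0.8, 0, 0.03]])

```text
time_s: 5.2
ee_pos: [0.4666, 0.3771, 0.188]
tool_rot: [0.0, 0.996, 0.09, -0.001]
wrist_force: [0.5, 0.9, -0.4]
finger_gap: 0.0373
gripper_force: 30.0
```

Run:
```python
from h import *
plan((.56,.12,.19),(.644,-.188,.19),(.644,-.188,.03),(.644,-.188,.0115))
```

```text
t 5.2 now [0.4666 0.3771 0.188 ] yaw 10.31 gap 0.0373 grip 30.00014841556549 F [ 0.53  0.92 -0.37]
(0.56, 0.12, 0.19) tool d [ 0.0459  0.2697 -0.002 ]
(0.644, -0.188, 0.19) tool d [ 0.0275  0.3181 -0.    ]
(0.644, -0.188, 0.03) tool d [0.   0.   0.16]
(0.644, -0.188, 0.0115) tool d [0.     0.     0.0185]
```

Converted, 0.049 m is 0.784, 0.006 m is 0.096.

Call:
drive_effector(offsets=[[0.096, 0.784, 0, 0, 0.03], [0.096, 0.784, 0, 0, 0.03], [0.096, 0.784, 0, 0, 0.03], [0.096, 0.784, 0, 0, 0.03], [0.096, 0.784, 0, 0, 0.03], [0.096, 0.784, 0, 0, 0.03], [0.096, 0.784, 0, 0, 0.03], [0.096, 0.784, 0, 0, 0.03], [0.096, 0.784, 0, 0, 0.03], [0.096, 0.784, 0, 0, 0.03], [0.096, 0.784, 0, 0, 0.03], [0.096, 0.784, 0, 0, 0.03]])

```text
time_s: 6.7
ee_pos: [0.6436, -0.1895, 0.1879]
tool_rot: [-0.0, 0.996, 0.09, 0.001]
wrist_force: [0.7, 0.1, -0.3]
finger_gap: 0.0374
gripper_force: 30.0
```

Call:
drive_effector(offsets=[[0, 0, 0.64, 0, 0.03], [0, 0, 0.8, 0, 0.03], [0, 0, 0.64, 0, 0.03], [0, 0, 0.32, 0, 0.03], [0, 0, 0, 0, 0.03], [0, 0, 0, 0, 0.03]])

```text
time_s: 7.45
ee_pos: [0.6445, -0.1883, 0.0384]
tool_rot: [0.0, 0.996, 0.09, 0.001]
wrist_force: [0.9, -0.2, 0.3]
finger_gap: 0.0375
gripper_force: 30.0
```

Run:
```python
from h import *
plan((.644,-.188,.0115))
s=snap('scene');t=snap('top')
a=cv2.resize(s['color'][270:350,250:330],None,fx=5,fy=5,interpolation=cv2.INTER_CUBIC)
b=cv2.resize(t['color'][165:230,370:440],None,fx=5,fy=5,interpolation=cv2.INTER_CUBIC)
o=np.zeros((400,755,3),np.uint8);o[:,:400]=cv2.convertScaleAbs(a,alpha=1.4,beta=20);o[:325,405:]=b
cv2.imwrite('pics/puckplace.png',o[:,:,::-1])
```

```text
t 7.45 now [ 0.6445 -0.1883  0.0384] yaw 10.3 gap 0.0375 grip 29.999909698963165 F [ 0.91 -0.22  0.33]
(0.644, -0.188, 0.0115) tool d [-0.0005 -0.0004  0.0269]
```

View pics/puckplace.png

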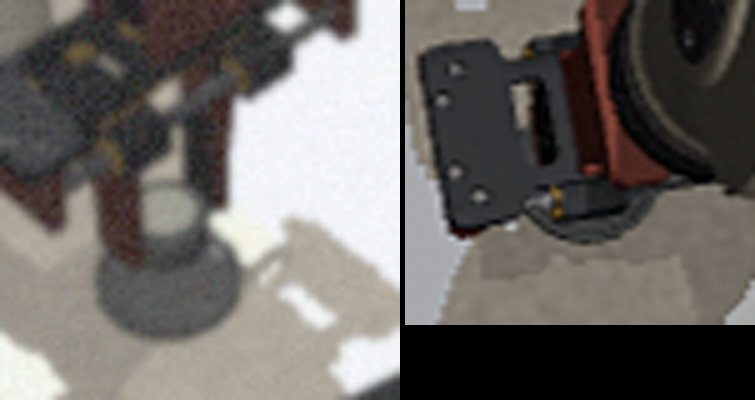

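The puck hangs centred above the round tray, with the tray centre at crop (168,287). I'll lower it.

Converted, 0.015 m is 0.24, 0.008 m is 0.128.

Call:
drive_effector(offsets=[[0, 0, 0.24, 0, 0.03], [0, 0, 0.128, 0, 0.03], [0, 0, 0.048, 0, 0.03], [0, 0, 0, 0, 0.03], [0, 0, 0, 0, 0.03]], only="ee_pos|force")

```text
ee_pos: [0.6426, -0.188, 0.0106]
wrist_force: [-3.1, 0.5, 5.8]
gripper_force: 30.0
```

Call:
drive_effector(offsets=[[0, 0, 0.016, 0, 0.03], [0, 0, 0, 0, 0.03], [0, 0, 0, 0, 0.03]], only="ee_pos|force")

```text
ee_pos: [0.6425, -0.188, 0.0105]
wrist_force: [-5.7, 1.1, 13.3]
gripper_force: 30.0
```

Converted, -0.06 m is -0.96, -0.05 m is -0.8.

Call:
drive_effector(offsets=[[0, 0, 0, 0, 0.045], [0, 0, 0, 0, 0.055], [0, 0, 0, 0, 0.06], [0, 0, -0.16, 0, 0.06], [0, 0, -0.64, 0, 0.06], [0, 0, -0.96, 0, 0.06], [0, 0, -0.8, 0, 0.088], [0, 0, 0, 0, 0.088]])

```text
time_s: 9.55
ee_pos: [0.6462, -0.1887, 0.1754]
tool_rot: [0.002, 0.996, 0.09, 0.005]
wrist_force: [-1.2, -0.3, -0.6]
finger_gap: 0.0767
gripper_force: 0.0
```

Run:
```python
from h import *
plan((.4655,.377,.17))
```

```text
t 9.55 now [ 0.6462 -0.1887  0.1754] yaw 10.29 gap 0.0767 grip 0.0 F [-1.17 -0.28 -0.59]
(0.4655, 0.377, 0.17) tool d [-0.0768 -0.5888  0.0054]
```

Run:
```python
from h import *
t=snap('top');s=snap('scene')
a=cv2.resize(t['color'][235:315,95:160],None,fx=6,fy=6,interpolation=cv2.INTER_CUBIC)
b=cv2.resize(s['color'][160:220,402:468],None,fx=6,fy=6,interpolation=cv2.INTER_CUBIC)
c=cv2.resize(s['color'][300:350,250:316],None,fx=2,fy=2,interpolation=cv2.INTER_CUBIC)
o=np.zeros((480,800,3),np.uint8);o[:,:390]=a;o[:360,400:796]=cv2.convertScaleAbs(b,alpha=1.4,beta=20);o[365:465,400:532]=c
cv2.imwrite('pics/pile2.png',o[:,:,::-1])
```

```text
(no output)
```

View pics/pile2.png

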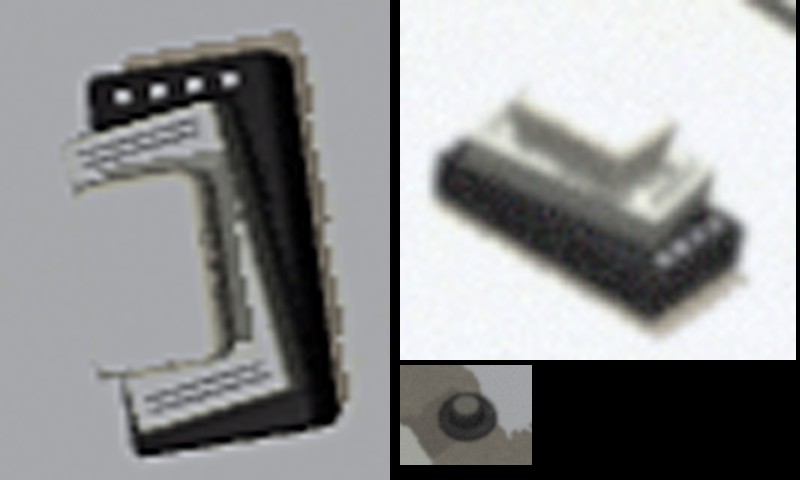

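The case is now uncovered and has not moved, and the puck sits in its round tray. Next is the case.

Converted, -0.049 m is -0.784, -0.0064 m is -0.1024.

Call:
drive_effector(offsets=[[-0.1024, -0.784, 0, 0, 0.088], [-0.1024, -0.784, 0, 0, 0.088], [-0.1024, -0.784, 0, 0, 0.088], [-0.1024, -0.784, 0, 0, 0.088], [-0.1024, -0.784, 0, 0, 0.088], [-0.1024, -0.784, 0, 0, 0.088], [-0.1024, -0.784, 0, 0, 0.088], [-0.1024, -0.784, 0, 0, 0.088], [-0.1024, -0.784, 0, 0, 0.088], [-0.1024, -0.784, 0, 0, 0.088], [-0.1024, -0.784, 0, 0, 0.088], [-0.1024, -0.784, 0, 0, 0.088]], quiet=true)

```text
ok
```

Call:
drive_effector(offsets=[[0, 0, 0.8, 0, 0.088], [0, 0, 0.56, 0, 0.088], [0, 0, 0, 0, 0.088], [0, 0, 0, 0, 0.088]])

```text
time_s: 11.65
ee_pos: [0.4625, 0.3768, 0.0848]
tool_rot: [-0.0, 0.996, 0.09, -0.0]
wrist_force: [0.0, -0.6, 0.4]
finger_gap: 0.0876
gripper_force: 0.0
```

Run:
```python
from h import *
plan((.465,.377,.052))
```

```text
t 11.65 now [0.4625 0.3768 0.0848] yaw 10.29 gap 0.0876 grip 0.0 F [ 0.01 -0.57  0.44]
(0.465, 0.377, 0.052) tool d [0.0025 0.0003 0.0328]
```

Converted, 0.02 m is 0.32, 0.0125 m is 0.2.

Call:
drive_effector(offsets=[[0.032, 0, 0.32, 0, 0.088], [0, 0, 0.2, 0, 0.088], [0, 0, 0, 0, 0.088], [0, 0, 0, 0, 0.035], [0, 0, 0, 0, 0.035], [0, 0, 0, 0, 0.035], [0, 0, 0, 0, 0.035], [0, 0, 0, 0, 0.035], [0, 0, 0, 0, 0.035], [0, 0, 0, 0, 0.035], [0, 0, 0, 0, 0.035]])

```text
time_s: 13.02
ee_pos: [0.4644, 0.3773, 0.052]
tool_rot: [-0.0, 0.996, 0.09, 0.0]
wrist_force: [-0.4, 0.3, 2.5]
finger_gap: 0.0419
gripper_force: 30.0
```

Run:
```python
from h import *
plan((.465,.377,.19),(.667,.183,.19),(.667,.183,.03),(.667,.183,.01),yawdeg=1)
```

```text
t 13.025 now [0.4644 0.3773 0.052 ] yaw 10.31 gap 0.0419 grip 30.00040501356125 F [-0.36  0.31  2.53]
turn 0.162
(0.465, 0.377, 0.19) tool d [ 0.0006  0.0003 -0.138 ]
(0.667, 0.183, 0.19) tool d [ 0.1986  0.1975 -0.    ]
(0.667, 0.183, 0.03) tool d [0.   0.   0.16]
(0.667, 0.183, 0.01) tool d [0.   0.   0.02]
```

Converted, -0.06 m is -0.96, 0.033 m is 0.528, 0.162 rad / 1.5708 = 0.1031.

Call:
drive_effector(offsets=[[0, 0, -0.32, 0, 0.035], [0, 0, -0.64, 0, 0.035], [0, 0, -0.96, 0, 0.035], [0, 0, 0, 0.1031, 0.035], [0.528, 0.528, 0, 0, 0.035], [0.528, 0.528, 0, 0, 0.035], [0.528, 0.528, 0, 0, 0.035], [0.528, 0.528, 0, 0, 0.035], [0.528, 0.528, 0, 0, 0.035], [0.528, 0.528, 0, 0, 0.035]], quiet=true)

```text
ok
```

Call:
drive_effector(offsets=[[0, 0, 0.8, 0, 0.035], [0, 0, 0.8, 0, 0.035], [0, 0, 0.48, 0, 0.035], [0, 0, 0, 0, 0.035], [0, 0, 0, 0, 0.035]])

```text
time_s: 14.9
ee_pos: [0.667, 0.183, 0.044]
tool_rot: [-0.0, 1.0, 0.009, 0.001]
wrist_force: [0.1, -0.9, 0.1]
finger_gap: 0.0418
gripper_force: 30.0
```

Run:
```python
from h import *
plan((.667,.183,.011),yawdeg=1)
```

```text
t 14.9 now [0.667 0.183 0.044] yaw 1.01 gap 0.0418 grip 29.99992400407791 F [ 0.06 -0.88  0.07]
turn 0.0
(0.667, 0.183, 0.011) tool d [0.    0.    0.033]
```

Converted, 0.02 m is 0.32, 0.008 m is 0.128.

Call:
drive_effector(offsets=[[0, 0, 0.32, 0, 0.035], [0, 0, 0.128, 0, 0.035], [0, 0, 0.064, 0, 0.035], [0, 0, 0, 0, 0.035], [0, 0, 0, 0, 0.035]], only="ee_pos|force")

```text
ee_pos: [0.6652, 0.1823, 0.011]
wrist_force: [-5.4, -2.6, 10.2]
gripper_force: 30.0
```

Call:
drive_effector(offsets=[[0, 0, 0.016, 0, 0.035], [0, 0, 0, 0, 0.035], [0, 0, 0, 0, 0.035]], only="ee_pos|force")

```text
ee_pos: [0.6652, 0.1823, 0.011]
wrist_force: [-8.0, -2.8, 17.8]
gripper_force: 30.0
```

Converted, -0.06 m is -0.96, -0.05 m is -0.8.

Call:
drive_effector(offsets=[[0, 0, 0, 0, 0.05], [0, 0, 0, 0, 0.06], [0, 0, 0, 0, 0.062], [0, 0, -0.16, 0, 0.062], [0, 0, -0.64, 0, 0.062], [0, 0, -0.96, 0, 0.062], [0, 0, -0.8, 0, 0.088], [0, 0, 0, 0, 0.088]])

```text
time_s: 16.9
ee_pos: [0.6688, 0.1839, 0.175]
tool_rot: [-0.002, 1.0, 0.009, 0.005]
wrist_force: [0.5, 0.8, -0.4]
finger_gap: 0.079
gripper_force: 0.0
```

Run:
```python
from h import *
plan((.4665,.377,.17),yawdeg=18.9)
t=snap('top');s=snap('scene')
a=cv2.resize(t['color'][235:315,95:160],None,fx=6,fy=6,interpolation=cv2.INTER_CUBIC)
b=cv2.resize(s['color'][160:220,402:468],None,fx=6,fy=6,interpolation=cv2.INTER_CUBIC)
c=cv2.resize(s['color'][240:294,385:460],None,fx=4,fy=4,interpolation=cv2.INTER_CUBIC)
o=np.zeros((590,800,3),np.uint8);o[:480,:390]=a;o[:360,400:796]=cv2.convertScaleAbs(b,alpha=1.4,beta=20);o[365:581,400:700]=c
cv2.imwrite('pics/pile3.png',o[:,:,::-1])
```

```text
t 16.9 now [0.6688 0.1839 0.175 ] yaw 1.0 gap 0.079 grip 0.0 F [ 0.48  0.82 -0.4 ]
turn -0.312
(0.4665, 0.377, 0.17) tool d [-0.1288 -0.2482  0.005 ]
```

View pics/pile3.png

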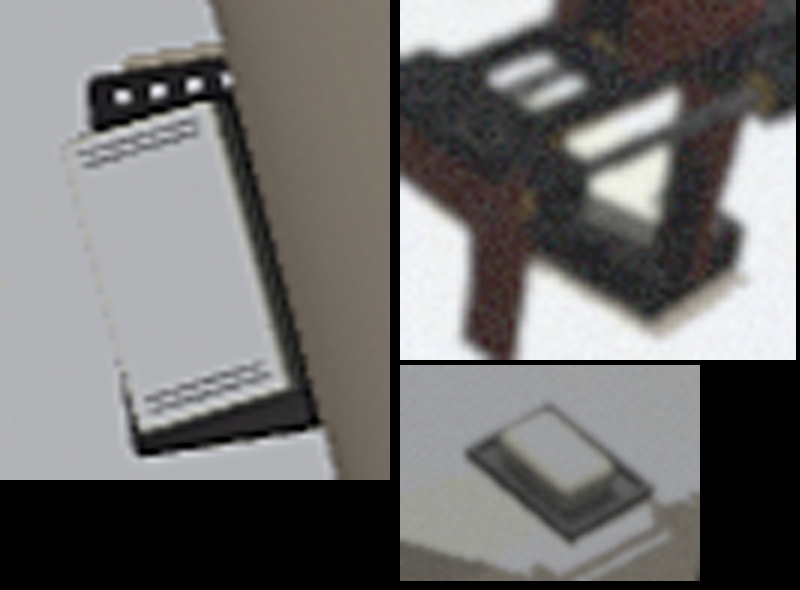

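The case lies flat in its tray. The drive is clear, with its centre at about crop (178,266).

Converted, -0.142 rad / 1.5708 = -0.0904.

Call:
drive_effector(offsets=[[0, 0, 0, -0.0904, 0.088], [0, 0, 0, -0.0904, 0.088], [0, 0, 0, 0, 0.088]], quiet=true)

```text
ok
```

```bash
python3 -c "
from h import *
plan((.466,.3765,.17),yawdeg=17.3)"
```

```text
t 17.375 now [0.6648 0.1821 0.1669] yaw 17.22 gap 0.0879 grip 0.0 F [-0.25  0.16 -0.74]
turn -0.001
(0.466, 0.3765, 0.17) tool d [-0.132  -0.2447 -0.0031]
```

Converted, 0.05 m is 0.8, -0.0408 m is -0.6528.

Call:
drive_effector(offsets=[[-0.352, -0.6528, 0, 0, 0.088], [-0.352, -0.6528, 0, 0, 0.088], [-0.352, -0.6528, 0, 0, 0.088], [-0.352, -0.6528, 0, 0, 0.088], [-0.352, -0.6528, 0, 0, 0.088], [-0.352, -0.6528, 0, 0, 0.088], [0, 0, 0.8, 0, 0.088], [0, 0, 0.8, 0, 0.088], [0, 0, 0, 0, 0.088], [0, 0, 0, 0, 0.088]], quiet=true)

```text
ok
```

```bash
python3 -c "
from h import *
plan((.466,.3765,.0335),yawdeg=17.3)"
```

```text
t 18.625 now [0.4675 0.3777 0.07  ] yaw 17.21 gap 0.0879 grip 0.0 F [ 0.11  0.09 -0.11]
turn -0.002
(0.466, 0.3765, 0.0335) tool d [-0.0018  0.0007  0.0365]
```

Converted, 0.02 m is 0.32, 0.0163 m is 0.2608.

Call:
drive_effector(offsets=[[-0.016, 0.016, 0.32, 0, 0.088], [0, 0, 0.2608, 0, 0.088], [0, 0, 0, 0, 0.088], [0, 0, 0, 0, 0.045], [0, 0, 0, 0, 0.045], [0, 0, 0, 0, 0.045], [0, 0, 0, 0, 0.045], [0, 0, 0, 0, 0.045], [0, 0, 0, 0, 0.045], [0, 0, 0, 0, 0.045]])

```text
time_s: 19.88
ee_pos: [0.4665, 0.3764, 0.0329]
tool_rot: [-0.0, 0.989, 0.15, 0.0]
wrist_force: [0.4, 1.7, 3.5]
finger_gap: 0.0515
gripper_force: 30.0
```

Call:
drive_effector(offsets=[[0, 0, -0.32, 0, 0.045], [0, 0, -0.64, 0, 0.045], [0, 0, -0.8, 0, 0.045], [0, 0, -0.48, 0, 0.045], [0, 0, 0, 0, 0.045]])

```text
time_s: 20.5
ee_pos: [0.4675, 0.3765, 0.1758]
tool_rot: [-0.001, 0.989, 0.15, 0.002]
wrist_force: [-0.0, -0.2, -1.8]
finger_gap: 0.0519
gripper_force: 30.0
```

```bash
python3 -c "
from h import *
plan((.5,.2,.17),(.469,.0135,.17),(.469,.0135,.03),yawdeg=17.3)"
```

```text
t 20.5 now [0.4675 0.3765 0.1758] yaw 17.26 gap 0.0519 grip 29.9995020031929 F [-0.   -0.2  -1.78]
turn -0.001
(0.5, 0.2, 0.17) tool d [-0.0215  0.1782  0.0058]
(0.469, 0.0135, 0.17) tool d [-0.0851  0.1688 -0.    ]
(0.469, 0.0135, 0.03) tool d [0.   0.   0.14]
```

Converted, 0.05 m is 0.8, 0.0496 m is 0.7936.

Call:
drive_effector(offsets=[[-0.2432, 0.7936, 0, 0, 0.045], [-0.2432, 0.7936, 0, 0, 0.045], [-0.2432, 0.7936, 0, 0, 0.045], [-0.2432, 0.7936, 0, 0, 0.045], [-0.2432, 0.7936, 0, 0, 0.045], [-0.2432, 0.7936, 0, 0, 0.045], [-0.2432, 0.7936, 0, 0, 0.045], [0, 0, 0.8, 0, 0.045], [0, 0, 0.8, 0, 0.045], [0, 0, 0.48, 0, 0.045], [0, 0, 0, 0, 0.045], [0, 0, 0, 0, 0.045]])

```text
time_s: 22.0
ee_pos: [0.4681, 0.0127, 0.0431]
tool_rot: [0.0, 0.989, 0.15, 0.0]
wrist_force: [0.3, 0.3, -1.3]
finger_gap: 0.052
gripper_force: 30.0
```

Run:
```python
from h import *
plan((.469,.0135,.0105),yawdeg=17.3)
t=snap('top');s=snap('scene')
a=cv2.resize(t['color'][235:325,270:345],None,fx=5,fy=5,interpolation=cv2.INTER_CUBIC)
b=cv2.resize(s['color'][190:280,270:370],None,fx=4,fy=4,interpolation=cv2.INTER_CUBIC)
o=np.zeros((450,790,3),np.uint8);o[:,:375]=a;o[:360,385:785]=cv2.convertScaleAbs(b,alpha=1.4,beta=20)
cv2.imwrite('pics/driveplace.png',o[:,:,::-1])
```

```text
t 22.0 now [0.4681 0.0127 0.0431] yaw 17.29 gap 0.052 grip 29.999472498893738 F [ 0.32  0.34 -1.31]
turn -0.0
(0.469, 0.0135, 0.0105) tool d [ 0.0011 -0.0005  0.0326]
```

View pics/driveplace.png

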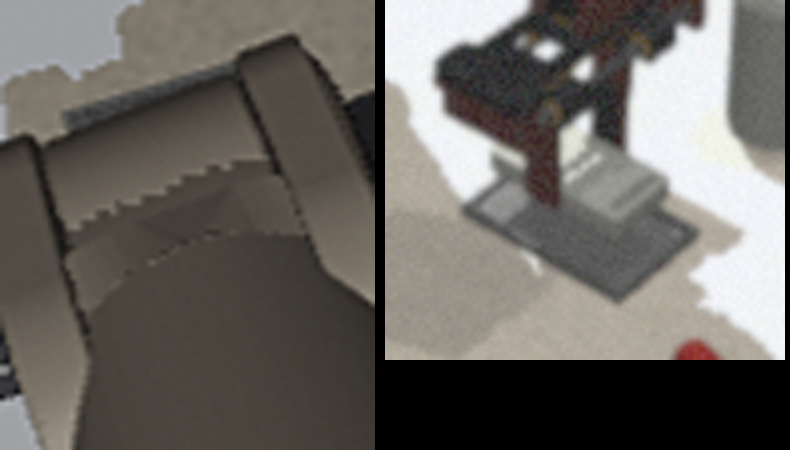

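Run:
```python
from h import *
def pr(x,y,z,dx,dy,yw=17.3):
    a=np.radians(yw);q=[x+np.cos(a)*dx-np.sin(a)*dy,y+np.sin(a)*dx+np.cos(a)*dy,z,1]
    h=P(cams['scene'])@q;h=h[:2]/h[2];return ((h-[270,190])*4+[385,0]).round(0)
for n,dx,dy in(('right',1,1),('front',1,-1),('left',-1,-1)):
    print(n,'drive bottom',pr(.468,.0127,.036,dx*.05,dy*.026),'top',pr(.468,.0127,.054,dx*.05,dy*.026),'tray top',pr(.469,.0135,.008,dx*.063,dy*.039))
```

```text
right drive bottom [666. 194.] top [667. 171.] tray top [697. 227.]
front drive bottom [612. 239.] top [612. 216.] tray top [616. 295.]
left drive bottom [484. 167.] top [484. 144.] tray top [457. 203.]
```

Run:
```python
from h import *
i=cv2.imread('pics/driveplace.png')[120:320,440:720]
cv2.imwrite('pics/dp2.png',cv2.resize(i,None,fx=2.8,fy=2.8,interpolation=cv2.INTER_CUBIC))
```

```text
(no output)
```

View pics/dp2.png

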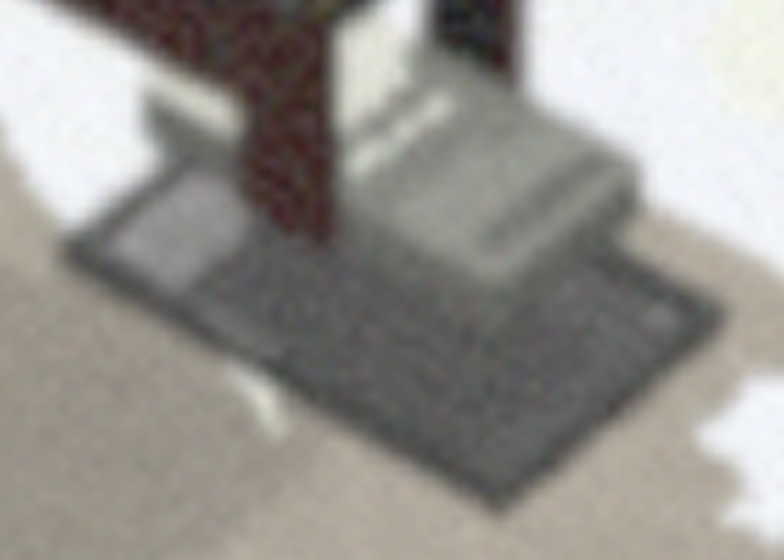

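The drive and tray outlines are shifted equally from their projections (about 1 px and 1.5 px), so they're aligned. I'll lower the drive.

Converted, 0.02 m is 0.32, 0.008 m is 0.128.

Call:
drive_effector(offsets=[[0.016, 0, 0.32, 0, 0.045], [0, 0, 0.128, 0, 0.045], [0, 0, 0.048, 0, 0.045], [0, 0, 0, 0, 0.045], [0, 0, 0, 0, 0.045]], only="ee_pos|force")

```text
ee_pos: [0.4692, 0.013, 0.012]
wrist_force: [-0.3, 0.4, -0.0]
gripper_force: 30.0
```

Call:
drive_effector(offsets=[[0, 0, 0.016, 0, 0.045], [0, 0, 0, 0, 0.045], [0, 0, 0, 0, 0.045]], only="ee_pos|force")

```text
ee_pos: [0.4689, 0.013, 0.0106]
wrist_force: [-1.3, 0.0, -1.5]
gripper_force: 30.0
```

Converted, 0.001 m is 0.016.

Call:
drive_effector(offsets=[[0, 0, 0.016, 0, 0.045], [0, 0, 0, 0, 0.045], [0, 0, 0, 0, 0.045]], only="ee_pos|force")

```text
ee_pos: [0.469, 0.013, 0.0099]
wrist_force: [-1.1, 0.1, 6.3]
gripper_force: 30.0
```

Converted, -0.06 m is -0.96, -0.04 m is -0.64.

Call:
drive_effector(offsets=[[0, 0, 0, 0, 0.06], [0, 0, 0, 0, 0.07], [0, 0, 0, 0, 0.07], [0, 0, -0.16, 0, 0.07], [0, 0, -0.64, 0, 0.07], [0, 0, -0.96, 0, 0.07], [0, 0, -0.96, 0, 0.088], [0, 0, 0, 0, 0.088]], quiet=true)

```text
ok
```

Run:
```python
from h import *
plan((.469,.376,.16),yawdeg=10.2)
t=snap('top');s=snap('scene')
a=cv2.resize(t['color'][235:315,95:160],None,fx=6,fy=6,interpolation=cv2.INTER_CUBIC)
b=cv2.resize(s['color'][160:220,402:468],None,fx=6,fy=6,interpolation=cv2.INTER_CUBIC)
c=cv2.resize(s['color'][215:270,280:360],None,fx=4,fy=4,interpolation=cv2.INTER_CUBIC)
o=np.zeros((600,800,3),np.uint8);o[:480,:390]=a;o[:360,400:796]=cv2.convertScaleAbs(b,alpha=1.4,beta=20);o[365:585,400:720]=c
cv2.imwrite('pics/bank.png',o[:,:,::-1])
```

```text
t 24.475 now [0.4721 0.0134 0.1846] yaw 17.28 gap 0.086 grip 0.0 F [ 0.14  0.38 -0.21]
turn 0.123
(0.469, 0.376, 0.16) tool d [ 0.0612 -0.3574  0.0246]
```

View pics/bank.png

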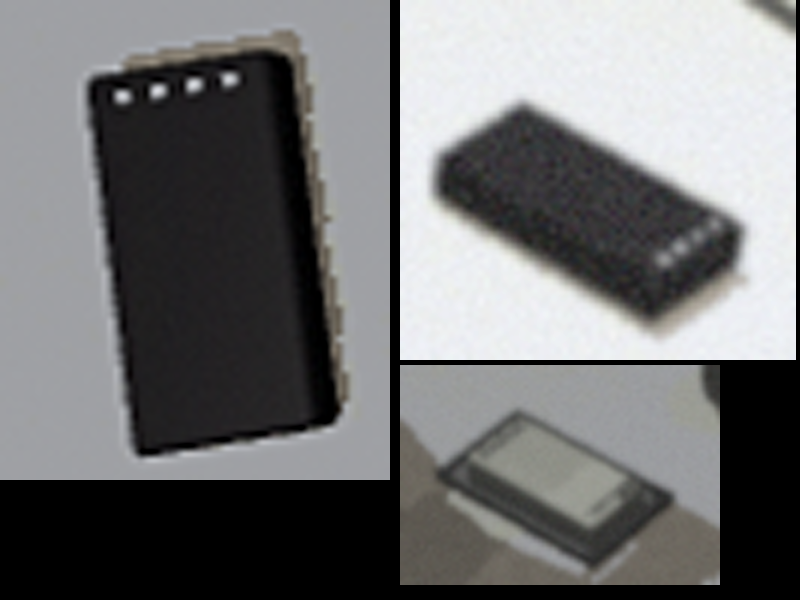

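The drive sits in its tray, and the bank is clear with its centre at about crop (205,254) and yaw near 9.8°.

Converted, -0.051 m is -0.816, 0.05 m is 0.8, 0.13 rad / 1.5708 = 0.0828.

Call:
drive_effector(offsets=[[0, 0, 0, 0.0828, 0.088], [0.1392, -0.816, 0, 0, 0.088], [0.1392, -0.816, 0, 0, 0.088], [0.1392, -0.816, 0, 0, 0.088], [0.1392, -0.816, 0, 0, 0.088], [0.1392, -0.816, 0, 0, 0.088], [0.1392, -0.816, 0, 0, 0.088], [0.1392, -0.816, 0, 0, 0.088], [0, 0, 0.8, 0, 0.088], [0, 0, 0.8, 0, 0.088], [0, 0, 0.48, 0, 0.088], [0, 0, 0, 0, 0.088]], quiet=true)

```text
ok
```

```bash
python3 -c "
from h import *
plan((.4695,.376,.009),yawdeg=9.8)"
```

```text
t 26.075 now [0.4651 0.3729 0.0455] yaw 9.88 gap 0.0876 grip 0.0 F [-1.51  0.06  0.87]
turn 0.001
(0.4695, 0.376, 0.009) tool d [ 0.0048 -0.0023  0.0365]
```

Converted, 0.016 m is 0.256, 0.0103 m is 0.1648.

Call:
drive_effector(offsets=[[0.072, -0.0368, 0.16, 0, 0.088], [0, 0, 0.256, 0, 0.088], [0, 0, 0.1648, 0, 0.088], [0, 0, 0, 0, 0.088], [0, 0, 0, 0, 0.057], [0, 0, 0, 0, 0.057], [0, 0, 0, 0, 0.057], [0, 0, 0, 0, 0.057], [0, 0, 0, 0, 0.057], [0, 0, 0, 0, 0.057]])

```text
time_s: 27.32
ee_pos: [0.4721, 0.3787, 0.0137]
tool_rot: [-0.0, 0.996, 0.086, 0.0]
wrist_force: [0.1, 0.2, 5.5]
finger_gap: 0.0635
gripper_force: 30.0
```

Call:
drive_effector(offsets=[[0, 0, -0.32, 0, 0.057], [0, 0, -0.64, 0, 0.057], [0, 0, -0.96, 0, 0.057], [0, 0, -0.8, 0, 0.057], [0, 0, 0, 0, 0.057]])

```text
time_s: 27.95
ee_pos: [0.4736, 0.3798, 0.1883]
tool_rot: [-0.002, 0.996, 0.086, 0.003]
wrist_force: [0.6, 1.0, -3.6]
finger_gap: 0.0634
gripper_force: 30.0
```

```bash
python3 -c "
from h import *
plan((.56,0,.175),(.473,-.372,.175),(.473,-.372,.04),yawdeg=9.8)"
```

```text
t 27.95 now [0.4736 0.3798 0.1883] yaw 9.83 gap 0.0634 grip 29.997430443763733 F [ 0.63  1.03 -3.56]
turn 0.0
(0.56, 0, 0.175) tool d [0.0205 0.389  0.0133]
(0.473, -0.372, 0.175) tool d [-0.149   0.3518 -0.    ]
(0.473, -0.372, 0.04) tool d [0.    0.    0.135]
```

Units first: shifts go in shares of 62.5 mm and turns go in shares of pi/2 rad. So 0.0486 m is 0.7776, 0.0026 m is 0.0416.

Call:
drive_effector(offsets=[[0.0416, 0.7776, 0, 0, 0.057], [0.0416, 0.7776, 0, 0, 0.057], [0.0416, 0.7776, 0, 0, 0.057], [0.0416, 0.7776, 0, 0, 0.057], [0.0416, 0.7776, 0, 0, 0.057], [0.0416, 0.7776, 0, 0, 0.057], [0.0416, 0.7776, 0, 0, 0.057], [0.0416, 0.7776, 0, 0, 0.057]], quiet=true)

```text
ok
```

Call:
drive_effector(offsets=[[-0.3408, 0.8048, 0, 0, 0.057], [-0.3408, 0.8048, 0, 0, 0.057], [-0.3408, 0.8048, 0, 0, 0.057], [-0.3408, 0.8048, 0, 0, 0.057], [-0.3408, 0.8048, 0, 0, 0.057], [-0.3408, 0.8048, 0, 0, 0.057], [-0.3408, 0.8048, 0, 0, 0.057], [0, 0, 0, 0.0898, 0.057], [0, 0, 0, 0.0898, 0.057], [0, 0, 0, 0.0898, 0.057], [0, 0, 0, 0, 0.057]], quiet=true)

```text
ok
```

```bash
python3 -c "
from h import *
plan((.4755,-.373,.05),yawdeg=-14.4)"
```

```text
t 30.325 now [ 0.4709 -0.3731  0.1819] yaw -14.32 gap 0.0634 grip 29.998193085193634 F [-0.68 -0.23 -4.33]
turn 0.001
(0.4755, -0.373, 0.05) tool d [ 0.0044 -0.0012  0.1319]
```

Converted, 0.045 m is 0.72, 0.042 m is 0.672.

Call:
drive_effector(offsets=[[0.0704, -0.016, 0.72, 0, 0.057], [0, 0, 0.72, 0, 0.057], [0, 0, 0.672, 0, 0.057], [0, 0, 0, 0, 0.057], [0, 0, 0, 0, 0.057]], quiet=true)

```text
ok
```

Run:
```python
from h import *
plan((.4755,-.373,.0167),yawdeg=-14.4)
s=snap('scene');p=np.array(env.get_state()['ee_pos'])
a=np.radians(-14.4)
def pr(x,y,z,dx,dy):
    q=[x+np.cos(a)*dx-np.sin(a)*dy,y+np.sin(a)*dx+np.cos(a)*dy,z,1]
    h=P(cams['scene'])@q;h=h[:2]/h[2];return ((h-[120,245])*6).round(0)
for n,dx,dy in(('right',1,1),('front',1,-1),('left',-1,-1)):
    print(n,'bank bottom',pr(.473,-.373,p[2]-.0137,dx*.065,dy*.032),'tray top',pr(.473,-.372,.008,dx*.078,dy*.045))
cv2.imwrite('pics/bankplace.png',cv2.convertScaleAbs(cv2.resize(s['color'][245:345,120:230],None,fx=6,fy=6,interpolation=cv2.INTER_CUBIC),alpha=1.5,beta=25)[:,:,::-1])
```

```text
t 30.95 now [ 0.4773 -0.3743  0.0524] yaw -14.32 gap 0.0636 grip 29.997457265853882 F [ 0.12  0.13 -2.08]
turn 0.001
(0.4755, -0.373, 0.0167) tool d [-0.002  -0.0008  0.0357]
right bank bottom [407. 429.] tray top [465. 506.]
front bank bottom [220. 474.] tray top [205. 568.]
left bank bottom [173. 217.] tray top [151. 259.]
```

View pics/bankplace.png

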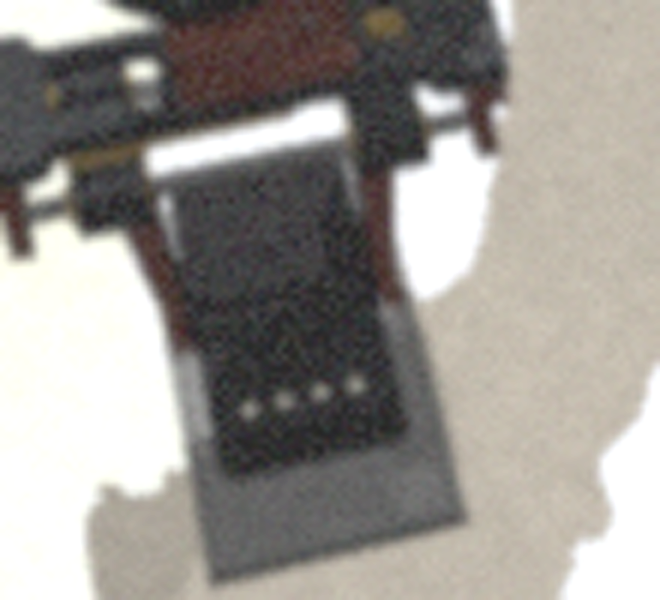

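The bank sits squarely above its tray. The tray outline suggests going 2–3 mm further in +x, so I'll shift and lower.

Converted, 0.015 m is 0.24, 0.002 m is 0.032.

Call:
drive_effector(offsets=[[0.04, -0.016, 0.24, 0, 0.057], [0, 0, 0.192, 0, 0.057], [0, 0, 0.08, 0, 0.057], [0, 0, 0.032, 0, 0.057], [0, 0, 0, 0, 0.057], [0, 0, 0, 0, 0.057]], only="ee_pos|force")

```text
ee_pos: [0.4796, -0.3737, 0.0175]
wrist_force: [0.1, 0.4, -1.8]
gripper_force: 30.0
```

Call:
drive_effector(offsets=[[0, 0, 0.016, 0, 0.057], [0, 0, 0, 0, 0.057], [0, 0, 0, 0, 0.057]], only="ee_pos|force")

```text
ee_pos: [0.4796, -0.3737, 0.0167]
wrist_force: [-1.2, 1.1, 2.7]
gripper_force: 30.0
```

Converted, 0.0005 m is 0.008.

Call:
drive_effector(offsets=[[0, 0, 0.008, 0, 0.057], [0, 0, 0, 0, 0.057], [0, 0, 0, 0, 0.057]], only="ee_pos|force")

```text
ee_pos: [0.4796, -0.3738, 0.0167]
wrist_force: [-3.1, 1.1, 7.4]
gripper_force: 30.0
```

Call:
drive_effector(offsets=[[0, 0, 0, 0, 0.07], [0, 0, 0, 0, 0.08], [0, 0, 0, 0, 0.08], [0, 0, -0.16, 0, 0.085], [0, 0, -0.64, 0, 0.088], [0, 0, -0.96, 0, 0.088], [0, 0, -0.8, 0, 0.088], [-0.8, 0.48, 0, 0, 0.088], [-0.8, 0.48, 0, 0, 0.088], [-0.8, 0.48, 0, 0, 0.088], [0, 0, 0, 0, 0.088], [0, 0, 0, 0, 0.088]])

```text
time_s: 34.0
ee_pos: [0.3125, -0.4234, 0.1765]
tool_rot: [0.0, 0.992, -0.125, 0.001]
wrist_force: [0.1, 0.1, -1.0]
finger_gap: 0.0877
gripper_force: 0.0
```

Run:
```python
from h import *
s=snap('scene');t=snap('top')
o=np.zeros((600,800,3),np.uint8)
o[:345]=cv2.resize(s['color'][210:350,125:450],(800,345),interpolation=cv2.INTER_CUBIC)
o[350:600,:480]=cv2.resize(t['color'][160:330,205:531],(480,250),interpolation=cv2.INTER_AREA)
cv2.imwrite('pics/final.png',cv2.convertScaleAbs(o,alpha=1.4,beta=10)[:,:,::-1])
```

```text
(no output)
```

View pics/final.png

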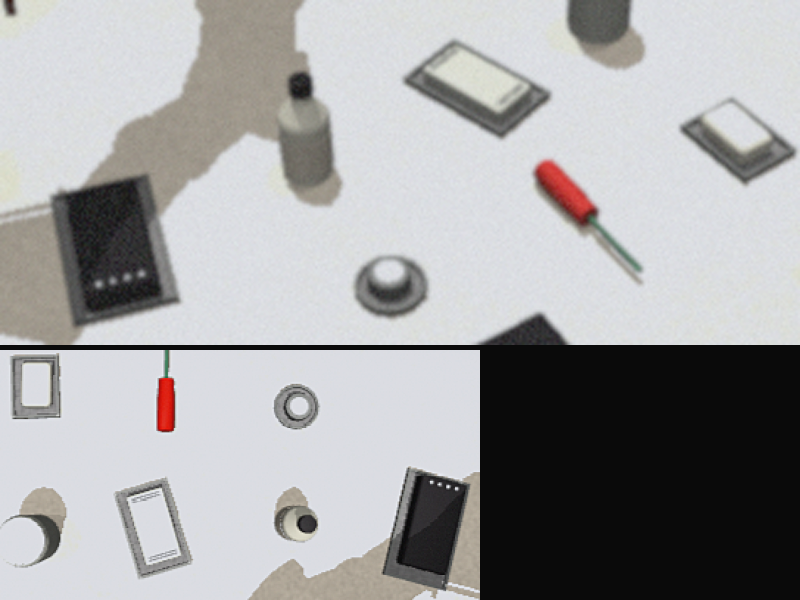

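The devices all appear to be in their trays. The last picture checks the bank's margins.

Run:
```python
from h import *
s=snap('scene');t=snap('top')
o=np.zeros((560,800,3),np.uint8)
o[:560,:400]=cv2.resize(t['color'][232:330,460:530],(400,560),interpolation=cv2.INTER_CUBIC)
o[:476,405:]=cv2.resize(s['color'][275:355,140:206],(395,476),interpolation=cv2.INTER_CUBIC)
cv2.imwrite('pics/bankfin.png',cv2.convertScaleAbs(o,alpha=1.6,beta=20)[:,:,::-1])
a=np.radians(-14.4)
def pr(c,x,y,z,dx,dy):
    q=[x+np.cos(a)*dx-np.sin(a)*dy,y+np.sin(a)*dx+np.cos(a)*dy,z,1]
    h=P(cams[c])@q;h=h[:2]/h[2]
    return ((h-[460,232])*5.714).round(0) if c=='top' else ((h-[140,275])*[5.985,5.95]+[405,0]).round(0)
for c in('top','scene'):
  for dx,dy in((1,1),(1,-1),(-1,-1),(-1,1)):
    print(c,dx,dy,'bank top',pr(c,.475,-.373,.029,dx*.065,dy*.032),'tray top',pr(c,.475,-.373,.008,dx*.078,dy*.045))
```

```text
top 1 1 bank top [180.  71.] tray top [132.  31.]
top 1 -1 bank top [354. 118.] tray top [369.  96.]
top -1 -1 bank top [270. 473.] tray top [271. 512.]
top -1 1 bank top [ 95. 425.] tray top [ 30. 446.]
scene 1 1 bank top [698. 271.] tray top [749. 328.]
scene 1 -1 bank top [512. 315.] tray top [489. 390.]
scene -1 -1 bank top [465.  60.] tray top [435.  83.]
scene -1 1 bank top [639.  22.] tray top [676.  30.]
```

View pics/bankfin.png

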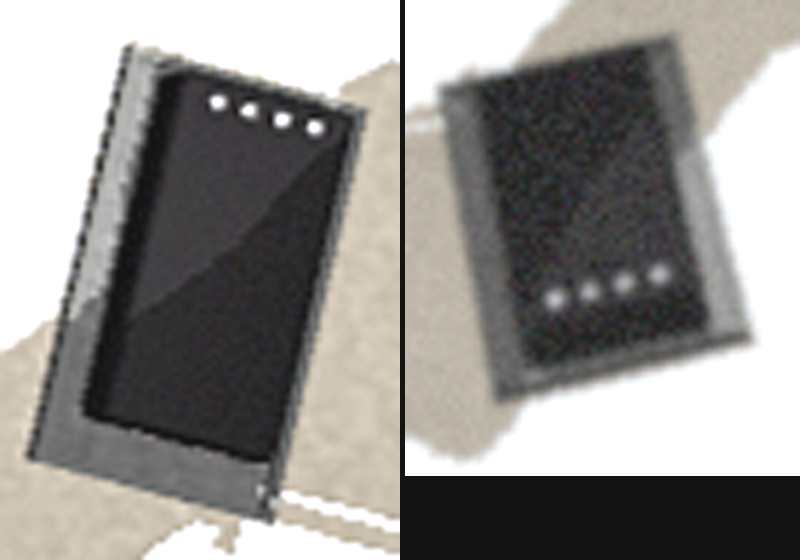

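The floor strip is visible all round the bank, it touched down at floor height (tip 16.7 mm), and its centre is about 5 mm off. I'll hand in.

```bash
python3 -c "
from h import *
print(close_job())"
```

```text
the job is handed in; nothing more can be done
None
```

All four devices are in their own trays and the job is handed in at about 34 s of robot time; the can and cleaner bottle look untouched, the power bank sits about 5 mm off centre (limit 15 mm), and no verdict was returned.

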